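Load a test coupon under the spring clip

ROBOT

A 7-joint arm with a two-finger parallel gripper is mounted at the origin on the work surface. World frame = base frame: x ahead of the robot, y to its left, z up, the work surface at z = 0. Lengths are in m, angles in rad, forces in N, time in s.
With the tool pointing down it reaches from about 0.425 to 1.025 m from the base axis. Payload 3.6 kg.
Tool frame: the origin (TCP) lies midway between the tips of the shut fingers; the grasp point (between the pads) lies 19 mm behind it; z points along the fingers, y is the direction in which the jaws open and shut (so a half turn about z gives the same grasp; the last joint's range is limited). The gripper opens to 85 mm and grips with 20 to 120 N. Pads are 22 mm wide; open, the fingers measure 114 mm over their backs; the gripper's body (76 mm by 85 mm) begins 54 mm behind the grasp point. The pads swing forward as they close: fully open they stand 13 mm farther back than shut.
Start: joints at [1.036, 0.591, 0.048, 1.609, -0.033, 0.943, -0.034], TCP at [0.309, -0.656, 0.195] pointing down, gripper open.
Joint ranges: [-2.69, 2.69], [-0.47, 2.24], [-1.27, 1.36], [0.19, 2.51], [-1.53, 4.68], [0.08, 2.07], [-3.09, 3.09]. Speed limits (rad/s): [2.57, 2.57, 3.14, 3.14, 3.14, 3.14, 3.14].

INTERFACE

Orientations are given as [roll, pitch, yaw] about the fixed x, y, z axes, in that order (R = Rz(yaw) Ry(pitch) Rx(roll)).
In Python, from plant import bot, read_camera gives the robot as it stands.
- The arm moves only by the tool send_rows, never from a script. Its argument "moves" is a list of rows, each an object with "travel": the shift along the tool's x, y, z in cm, a list of three; "spin": the turn about the tool's z in rad. In form: [{"travel": [dx, dy, dz], "spin": spin}, ...]. A call has 1 to 12 rows; each row shifts and turns the commanded pose from where the row before left it, along the tool's axes as they then stand; what a row does not reach is not made up. A row lasts 1/8 s, in which the tool goes at most 62.5 mm and 10.7 degrees, less where a joint would pass 70% of its speed; a pose out of reach is approached as far as the arm can. A call is refused whole if a number of a shift passes 6.25 or a number of a turn 0.188, either way. A call with a gripper value outside its range is refused whole. "jaw" is the finger opening in cm, from 0 to 8.54, set as the call begins (left out, the last holds). The fingers move at their own pace and stop on an object; the grip force is fixed at half the most. Time passes only in rows, so rows that do not move let the fingers close. It gives the time, the measured TCP pose, the force and the opening at its end, in the units of the state.
- bot.get_state(): the state, without advancing time (a new reading comes with each control period).
- read_camera(name): name is "scene" or "top" or "wrist"; returns a dict with "pixels" (420x560x3 uint8, blue, green, red), "K" (3x3 intrinsics, pixels), "distortion" ([k1, k2, p1, p2, k3] as OpenCV has them; the pictures are not rectified), "pose" (4x4, takes a point from camera to world coordinates); the wrist camera has in their place "hand_eye" (4x4, takes a point from camera to tool coordinates, whose origin is the TCP and whose axes are the flange's). Camera axes: x right, y up, looking along -z (the intrinsics and any distortion apply to the point x, -y, -z); pixel columns grow to the right and rows downward; lengths in m; the calibration is good to about 2 mm. A picture is of the moment at which its call begins: read the wrist's pose just before it. There is no depth.
- bot.close_job(): hands the job in, once; it reports no verdict.
The state is a dict: "time_s": time; "joints": joint angles; "qvel": joint speeds; "tau": joint torques, N m; "ee_pos": TCP position; "eef_rot": TCP orientation; "ft_force": force on the tool from outside, world axes, zero at the start; "ft_torque": the same for the moment, N m; "gripper_width": finger opening in m.
Only numpy, scipy, OpenCV 4.12 (cv2) and the standard library are available. Lean on these libraries where they do the work, as an engineer would, in place of code of your own. Each camera call takes 0.05 s, during which the arm holds its last target.

TASK

Load the white test coupon into the clamping bed: with one fingertip press the spring clip's long press plate down and keep it down, so that the jaw stands open, and meanwhile with the other fingertip push the coupon by its rear lip along the lane, under the open jaw, until it is fully home against the end stop. Then take the hand away so that the clip closes on the coupon. Do not lift or tip the coupon, and leave the beaker, thermometer and jar where they are.

Things in the scene. Friction and masses are not known exactly. Their poses are not given: they have to be found in the camera images.
- bed: Fixed clamping bed, 196 mm long (x -104 to 92), 118 wide (y -38 to 80). Origin at bench height under the lane's centre line; x: the way the coupon is pushed; y: from the lane towards the press plate; z up. Dark lane floor 20 mm above the origin, between guides 4 mm high with faces at y = +22 and -22 mm, open at the -x end.
- hinge (a point): Mid-axis point of the clip's hinge rod (bed y = 30, z = 30 mm, x = -14): 8 mm thick, parallel to bed x from x = -93 to 65 mm, on two bearing blocks at x = -85 and 45 mm whose tops are 37 mm above the bench. It lies between lane and press plate; the two fingers straddle it.
- clip (a joint): Angle of the steel spring clip, rad: 0 shut, grows as the press plate is pushed down, stop at 0.6; springs back. Pressing takes about 2 N at first, 5.5 N at 0.4, 7 N at 0.6. Shut on the empty lane (0) the jaw blocks the coupon; it clears the coupon from 0.20 on; shut on a loaded coupon it reads about 0.15.
- press_plate (a point): Centre of the top of the clip's press plate, a steel strip 112 mm long (bed x -92 to 20), 24 wide (centred at bed y = 58), 3 thick; fingers can slide along it. Shut, it slopes, outer edge higher, centre 36 mm above the bench. At 0.4 rad it is level, 25 mm above the bench (5 above the lane floor): the other fingertip, at that same height, then meets the coupon's lip.
- jaw (a point): Lowest point of the clip's jaw, a round steel bar 8 mm thick and 16 mm long, lying along the bed's x from x = 50 to 66 mm over the lane (y = 4 mm). Shut, it is 1 mm above the lane floor; at 0.4 rad 11 mm.
- end_stop (a point): Foot of the end stop's face, at the middle of the lane, on the lane floor (bed x = 75 mm, z = 20 mm). The stop is 12 mm high. Axes as the bed's.
- coupon: White flat test coupon, 70 mm long (x), 40 wide (y), 5 thick, about 80 g, loose on the lane floor short of the jaw. Origin at the centre of its underside; axes as the bed's. At its rear (-x) end a lip 4 mm thick stands up to 14 mm above the lane floor, over the full width, rear face at x = -35 mm. Fully home its front face touches the end stop, its origin then at bed x = 40 mm.
- beaker: Bystander: open stainless beaker, 72 mm across, 110 mm high, standing free to the -y side of the bed. Origin at the centre of its underside.
- thermometer: Bystander: grey probe thermometer lying free to the +y side of the bed, body 110 x 34 x 22 mm and a thin probe towards its +x, 215 mm in all. Origin under the middle of the grey body.
- jar: Bystander: small capped amber jar, 52 mm across, 70 mm high, standing free beyond the end stop. Origin at the centre of its underside.
There are look-alikes about, which are no part of the job. What is meant by the coupon is not yellow, and is the smaller of those in its own colour. Of the things that look like the bed, the smaller one is meant.

How it is judged:
On the way, in this order (a step that is already met when the one before it is completed fails the run):
1. the clip is pressed open by a finger while the coupon is still short of the jaw (value of joint clip above 0.2 rad and x of coupon in the frame of bed below 0.019 m and contact force between the fingers and bed above 0.5 N), for 0.1 s.
2. the coupon is against the end stop with the clip still held open by a finger (value of joint clip above 0.19 rad and x of coupon in the frame of bed above 0.0375 m and contact force between the fingers and bed above 0.5 N), for 0.1 s.
At the end, for the whole second after the job is handed in: The coupon lies flat on the lane floor, within 3 mm of the end stop and at rest, and the released clip rests on it (clip angle 0.10 to 0.19 rad) (x of coupon in the frame of bed above 0.037 m and z of coupon in the frame of bed between 0.0175 and 0.0225 m and angle between coupon's own z axis and vertical below 0.06 rad and value of joint clip between 0.1 and 0.19 rad and linear speed of coupon below 0.01 m/s); the robot touches nothing.
It fails at once if the coupon is lifted off the lane (z of coupon in the frame of bed above 0.027 m).
It fails at once if the coupon is tipped up (angle between coupon's own z axis and vertical above 0.25 rad).
It fails at once if the beaker is moved more than 25 mm (distance of beaker from where it was at the start of the episode above 0.025 m).
It fails at once if the thermometer is moved more than 25 mm (distance of thermometer from where it was at the start of the episode above 0.025 m).
It fails at once if the jar is moved more than 25 mm (distance of jar from where it was at the start of the episode above 0.025 m).
It also fails if it takes over 48 s, if anything falls off the work surface, if the arm or the gripper's body presses on something with over 40 N, if the wrist force passes 120 N, or if a joint passes its speed limit or range.

## Working session

There is one attempt and no reset: what is moved stays moved. The work goes in short steps, Python scripts to look and compute and a tool call to move; the robot and the scene stay as the last step left them, time stands still between calls to the robot, and variables do not carry over. Pictures are saved under pics/ and viewed, and the job is handed in when it is done.

Besides the shell and the picture viewer there is one more tool, called after "Request:" as name(argument=value, ...), one argument or row to a line, values as JSON. send_rows: Moves the arm, as the interface text tells. Its arguments: {"type":"object","properties":{"moves":{"type":"array"},"jaw":{"type":"number"}},"required":["moves"]}

```bash
mkdir -p pics; ls
python3 - <<'E'
from plant import bot, read_camera
import cv2
s=bot.get_state(); print({k:s[k] for k in("time_s","ee_pos","eef_rot","ft_force","gripper_width")})
for n in("scene","top","wrist"):
    r=read_camera(n); cv2.imwrite(f"pics/{n}0.png",r["pixels"]); print(n,r["K"],r["distortion"],r.get("pose",r.get("hand_eye")))
E
```

```text
pics
{'time_s': 0.0, 'ee_pos': array([ 0.30893506, -0.65487079,  0.1936398 ]), 'eef_rot': array([-3.13936312e+00,  1.23140922e-04,  4.40868495e-01]), 'ft_force': array([-0.62476189,  0.18555618,  0.54575827]), 'gripper_width': 0.08527822605463677}
scene [[438.42285482   0.         274.12170134]
 [  0.         438.42285482 207.84289121]
 [  0.           0.           1.        ]] [-0.05364188  0.          0.          0.          0.        ] [[ 0.8032873  -0.39214761  0.4482742   1.06051716]
 [ 0.59549634  0.51534318 -0.61628363 -0.63407567]
 [ 0.0106591   0.76199847  0.6474911   0.66289023]
 [ 0.          0.          0.          1.        ]]
top [[525.25268491   0.         293.06872143]
 [  0.         525.25268491 209.15625819]
 [  0.           0.           1.        ]] [-0.10459223  0.          0.          0.          0.        ] [[ 6.29763436e-04  9.73037289e-01 -2.30646997e-01  3.42916046e-01]
 [-9.99982422e-01  1.97258984e-03  5.59144979e-03 -1.87905580e-02]
 [ 5.89566107e-03  2.30639421e-01  9.73021428e-01  1.21728350e+00]
 [ 0.00000000e+00  0.00000000e+00  0.00000000e+00  1.00000000e+00]]
wrist [[295.91000148   0.         277.14268093]
 [  0.         295.91000148 213.07728536]
 [  0.           0.           1.        ]] [-0.01912455  0.          0.          0.          0.        ] [[-7.81175737e-04  9.51735359e-01  3.06918875e-01  7.92870296e-02]
 [ 9.99999599e-01  6.09016845e-04  6.56696521e-04  4.03509923e-04]
 [ 4.38082534e-04  3.06919265e-01 -9.51735453e-01 -1.79820082e-01]
 [ 0.00000000e+00  0.00000000e+00  0.00000000e+00  1.00000000e+00]]
```

View pics/scene0.png

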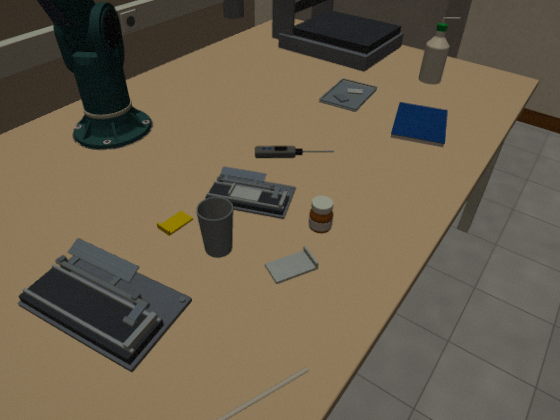

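View pics/top0.png

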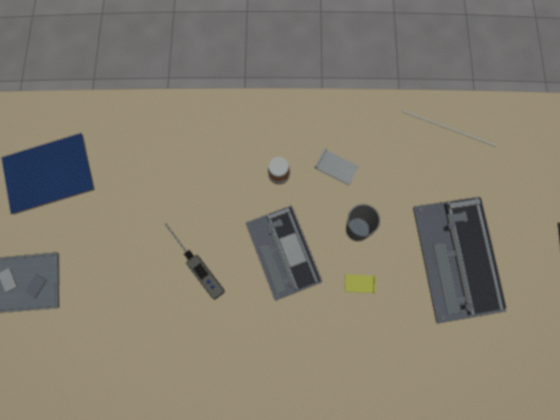

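View pics/wrist0.png

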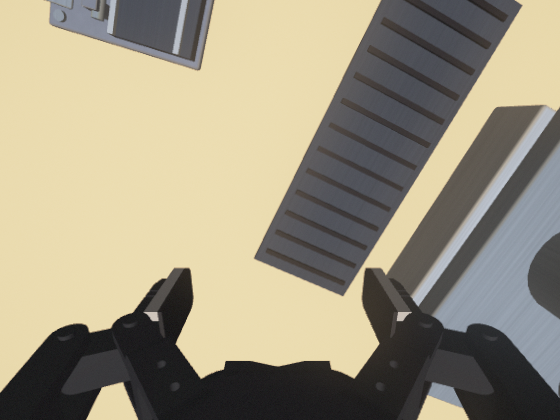

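Top view: two bed-like fixtures, at (284,252) and (459,258). The smaller one, at (284,252), is meant. There are two white coupons, a smaller one in that bed's lane at (291,249) and a larger one at (337,167), plus a yellow one at (360,284). The one in the lane fits. I'll confirm in an enlarged crop.

```bash
cat > h.py <<'E'
import numpy as np, cv2
from plant import bot, read_camera
def ray(r,uv,T):
    p=cv2.undistortPoints(np.array([[uv]],float),r["K"],np.array(r["distortion"]))[0,0]
    d=T[:3,:3]@np.array([p[0],-p[1],-1.]); return T[:3,3],d
def onplane(r,uv,z,T=None):
    T=r["pose"] if T is None else T
    o,d=ray(r,uv,T); return o+d*(z-o[2])/d[2]
def proj(r,P,T=None):
    T=r["pose"] if T is None else T
    c=(np.asarray(P,float)-T[:3,3])@T[:3,:3]; c=c*[1,-1,-1]
    return cv2.projectPoints(c.reshape(-1,1,3),np.zeros(3),np.zeros(3),r["K"],np.array(r["distortion"]))[0][:,0]
def wristT(s,r):
    from scipy.spatial.transform import Rotation as R
    T=np.eye(4);T[:3,:3]=R.from_euler('xyz',s["eef_rot"]).as_matrix();T[:3,3]=s["ee_pos"];return T@r["hand_eye"]
E
python3 - <<'E'
from h import *
for n,(x0,x1,y0,y1) in dict(top=(235,335,195,310),scene=(190,310,155,225)).items():
    r=read_camera(n)["pixels"]; c=r[y0:y1,x0:x1]; f=580/c.shape[0] if n=="top" else 6
    c=cv2.resize(c,None,fx=5 if n=="top" else 6,fy=5 if n=="top" else 6,interpolation=cv2.INTER_CUBIC)
    c=cv2.convertScaleAbs(c,alpha=1.5); cv2.imwrite(f"pics/{n}crop.png",c)
r=read_camera("top")
for uv in[(284,252),(279,168),(363,222),(205,276),(291,249)]:print(uv,onplane(r,uv,0.02))
E
```

```text
(284, 252) [ 0.52542618 -0.00487957  0.02      ]
(279, 168) [0.72767279 0.00799419 0.02      ]
(363, 222) [ 0.59622617 -0.18901624  0.02      ]
(205, 276) [0.46954013 0.17522073 0.02      ]
(291, 249) [ 0.5324275  -0.02096663  0.02      ]
```

View pics/topcrop.png

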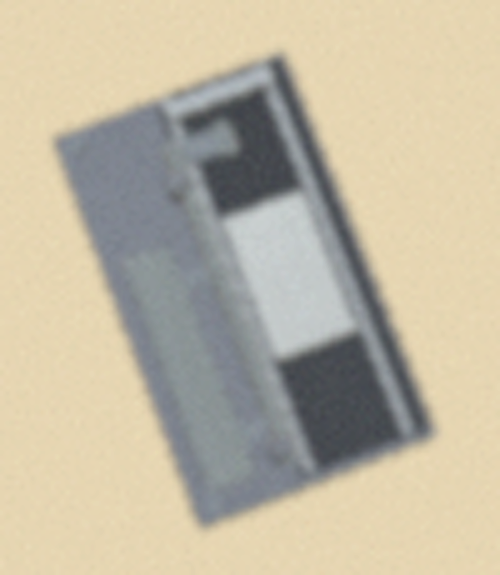

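View pics/scenecrop.png

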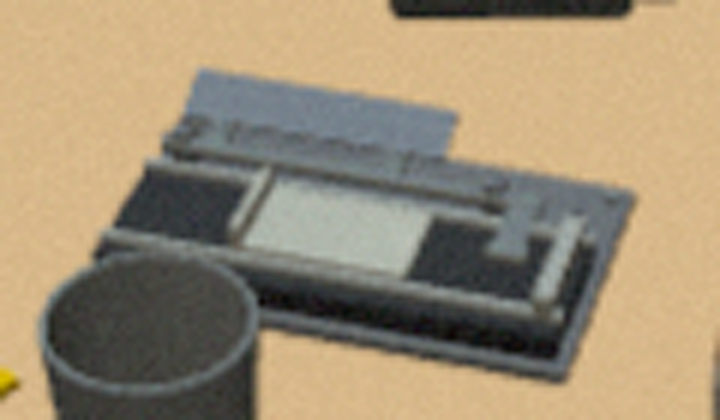

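The crops confirm it: the small bed has its plate on the +y (left) side, and the white coupon's lip is at its -x (lower) end, short of the jaw. Next is a rough bed pose from the top view, then a close look with the wrist camera.

Run:
```python
from h import *
r=read_camera("top")
cs=[(57,138),(280,55),(435,432),(203,525)] # crop px: (+,+),(+,-),(-,-),(-,+)
P=[onplane(r,(235+c[0]/5-.4,195+c[1]/5-.4),0.008) for c in cs]
bl=[(92,80),(92,-38),(-104,-38),(-104,80)]
bl=np.array(bl)/1000.
P=np.array(P)[:,:2]
print(P, [np.linalg.norm(P[i]-P[(i+1)%4]) for i in range(4)])
# rigid fit
a=bl-bl.mean(0);b=P-P.mean(0);th=np.arctan2((a[:,0]*b[:,1]-a[:,1]*b[:,0]).sum(),(a*b).sum())
R=np.array([[np.cos(th),-np.sin(th)],[np.sin(th),np.cos(th)]]);t=P.mean(0)-R@bl.mean(0)
print(th,t)
tgt=t+R@[-.02,.026]; s=bot.get_state(); y=s["eef_rot"][2]
d=tgt-s["ee_pos"][:2]; print(tgt,d,"tool",d@[np.cos(y),np.sin(y)],d@[np.sin(y),-np.cos(y)])
```

```text
[[ 0.5977985   0.08500092]
 [ 0.63821664 -0.01988357]
 [ 0.46005678 -0.09140153]
 [ 0.41755987  0.01486802]] [np.float64(0.11240277277723301), np.float64(0.19197853453767813), np.float64(0.11445175713751), np.float64(0.19340265398010925)]
0.3758108079074611 [ 0.54169677 -0.02018629]
[ 0.51354987 -0.00334136] [0.20425415 0.65216566] tool 0.4630188727874036 -0.5026463294928444
```

Request:
send_rows(
  moves=[
    {"travel":[1.8,-2.0,0],"spin":0},
    {"travel":[3.5,-4.2,0],"spin":0},
    {"travel":[3.9,-4.2,0],"spin":0},
    {"travel":[3.9,-4.2,0],"spin":0},
    {"travel":[3.9,-4.2,0],"spin":0},
    {"travel":[3.9,-4.2,0],"spin":0},
    {"travel":[3.9,-4.2,0],"spin":0},
    {"travel":[3.9,-4.2,0],"spin":0},
    {"travel":[3.9,-4.2,0],"spin":0.03},
    {"travel":[3.9,-4.2,0],"spin":0.03},
    {"travel":[3.9,-4.2,0],"spin":0},
    {"travel":[3.0,-3.5,0],"spin":0},
  ],
  jaw=5.0,
)

```text
time_s: 1.85
ee_pos: [0.5077, -0.0409, 0.1952]
eef_rot: [3.141, -0.001, 0.383]
ft_force: [0.2, -0.2, -0.9]
gripper_width: 0.0496
```

Request:
send_rows(
  moves=[
    {"travel":[2.0,-1.8,0],"spin":0},
    {"travel":[1.0,-0.8,0],"spin":0},
    {"travel":[0,0,0],"spin":0},
  ],
)

```text
time_s: 2.22
ee_pos: [0.5252, -0.008, 0.1948]
eef_rot: [3.141, -0.0, 0.382]
ft_force: [0.1, -0.6, -0.4]
gripper_width: 0.0499
```

Run:
```python
from h import *
s=bot.get_state(); r=read_camera("wrist"); print(s["ee_pos"],s["eef_rot"],s["gripper_width"],s["time_s"],s["ft_force"])
cv2.imwrite("pics/w1.png",cv2.convertScaleAbs(r["pixels"],alpha=1.3))
```

```text
[ 0.52517602 -0.0080427   0.19483222] [ 3.14136977e+00 -1.21655286e-04  3.81621614e-01] 0.049941503991429326 2.225 [ 0.14016751 -0.64334339 -0.4130762 ]
```

View pics/w1.png

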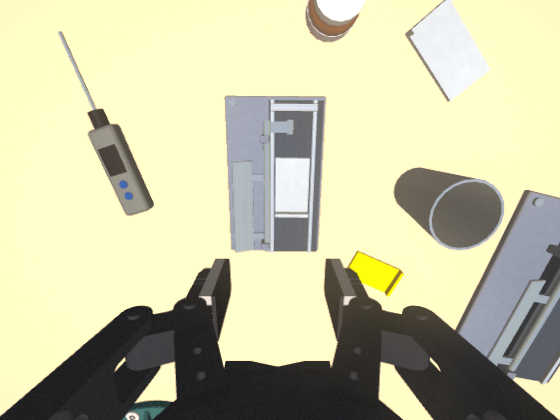

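The wrist picture shows the bed nearly aligned with the image: end stop at (295,105), jaw at (285,127), coupon at (293,187). I'll enlarge this to measure.

Run:
```python
from h import *
r=read_camera("wrist"); c=r["pixels"][85:260,205:345]
c=cv2.resize(c,None,fx=4,fy=4,interpolation=cv2.INTER_CUBIC)[:600]
c=cv2.resize(r["pixels"][88:258,210:340],None,fx=3.5,fy=3.5,interpolation=cv2.INTER_CUBIC)
cv2.imwrite("pics/w1c.png",cv2.convertScaleAbs(c,alpha=1.3))
```

```text
(no output)
```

View pics/w1c.png

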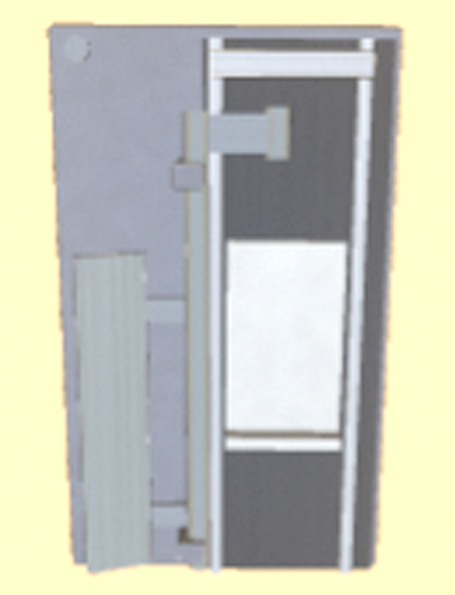

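```bash
cat >> h.py <<'E'
def rigid(bl,P):
    bl=np.array(bl,float);P=np.array(P,float)
    a=bl-bl.mean(0);b=P-P.mean(0);th=np.arctan2((a[:,0]*b[:,1]-a[:,1]*b[:,0]).sum(),(a*b).sum())
    R=np.array([[np.cos(th),-np.sin(th)],[np.sin(th),np.cos(th)]]);return th,R,P.mean(0)-R@bl.mean(0)
E
python3 - <<'E'
from h import *
s=bot.get_state(); r=read_camera("wrist"); T=wristT(s,r)
f=lambda c:(210+(c[0]+.5)/3.5-.5,88+(c[1]+.5)/3.5-.5)
w=lambda c,z:onplane(r,f(c),z,T)[:2]
# plate-base corners z unknown ; use features: (crop px, z, bed xy mm)
F=[((211,77),.032,(75,None)),]
# stop top near edge, hinge rod ends, plate front edge, guides
pts=dict(stopL=((213,77),.032),stopR=((375,77),.032),rodfar=((196,111),.034),rodnear=((196,538),.034),
 gLt=((222,100),.024),gLb=((219,568),.024),gRt=((358,100),.022),gRb=((342,568),.022),
 lipL=((226,450),.034),lipR=((340,450),.034),frontL=((228,241),.025),frontR=((346,242),.025),jawF=((278,107),.027),jawN=((278,160),.027),
 c1=((50,25),.008),c2=((401,28),.008),c3=((75,563),.008),c4=((374,566),.008))
W={k:w(*v) for k,v in pts.items()}
th,R,t=rigid([(75,26),(75,-26)],[[0,0],[1,1]])
# orientation from rod; position from several
d=W["rodfar"]-W["rodnear"]; th=np.arctan2(d[1],d[0]); print("rod len",np.linalg.norm(d),"yaw",th)
d=W["gRt"]-W["gRb"];print("gR yaw",np.arctan2(d[1],d[0])); d=W["gLt"]-W["gLb"];print("gL yaw",np.arctan2(d[1],d[0]));d=W["c1"]-W["c3"];print("edge",np.arctan2(d[1],d[0]));d=W["c2"]-W["c4"];print("edge",np.arctan2(d[1],d[0]))
th0=0.3758
for th in (th,):
  R=np.array([[np.cos(th),-np.sin(th)],[np.sin(th),np.cos(th)]])
  for k in W: print(k,(R.T@(W[k]-[0.5417,-0.0202])*1000).round(1))
  print("cam",(R.T@(T[:2,3]-[0.5417,-0.0202])*1000), T[:3,3])
E
```

```text
rod len 0.14533272104197342 yaw 0.36609320416741536
gR yaw 0.37777657794284675
gL yaw 0.36698641603265403
edge 0.3732547799526926
edge 0.37235286739475343
stopL [75. 24.]
stopR [ 75.7 -26.7]
rodfar [64.8 29.3]
rodnear [-80.5  29.3]
gLt [68.2 21.3]
gLb [-96.8  21.1]
gRt [ 68.8 -22.8]
gRb [-97.2 -24.7]
lipL [-47.3  18.9]
lipR [-46.9 -20.7]
frontL [23.3 18.9]
frontR [ 23.5 -20.5]
jawF [66.3  3.3]
jawN [49.8  2.9]
c1 [91.3 78.5]
c2 [ 91.7 -37.5]
c3 [-102.9   77.1]
c4 [-102.8  -38.7]
cam [66.92900238 16.68271677] [0.5982219 0.0193358 0.3743961]
```

The measurements agree within about 1 mm: bed origin (0.542, -0.021), yaw 0.372, coupon rear at bed x = -47 (origin -12). I'll move over the start point, bed (-68, 26), and lower to z = 0.07.

Request:
send_rows(
  moves=[
    {"travel":[-1.9,-0.3,0],"spin":0.01},
    {"travel":[-1.9,-0.3,1.0],"spin":0},
    {"travel":[-1.9,-0.24,2.0],"spin":0},
    {"travel":[0,0,3.0],"spin":0},
    {"travel":[0,0,3.0],"spin":0},
    {"travel":[0,0,2.5],"spin":0},
    {"travel":[0,0,1.0],"spin":0},
    {"travel":[0,0,0],"spin":0},
    {"travel":[0,0,0],"spin":0},
  ],
)

```text
time_s: 3.5
ee_pos: [0.4694, -0.0215, 0.0706]
eef_rot: [3.141, -0.001, 0.37]
ft_force: [0.5, 0.2, 0.2]
gripper_width: 0.0497
```

```bash
cat >> h.py <<'E'
B0=np.array([.542,-.021]);TH=.372
RB=np.array([[np.cos(TH),-np.sin(TH)],[np.sin(TH),np.cos(TH)]])
def bed(p): return (RB.T@(np.asarray(p)[:2]-B0)*1000).round(1)
E
python3 - <<'E'
from h import *
s=bot.get_state(); r=read_camera("wrist"); print(s["ee_pos"],bed(s["ee_pos"]),s["eef_rot"],s["time_s"],s["ft_force"])
cv2.imwrite("pics/w2.png",cv2.convertScaleAbs(r["pixels"],alpha=1.4))
r=read_camera("scene");cv2.imwrite("pics/s2.png",cv2.convertScaleAbs(cv2.resize(r["pixels"][120:250,160:330],None,fx=4.5,fy=4.5,interpolation=cv2.INTER_CUBIC),alpha=1.5))
E
```

```text
[ 0.4694063  -0.02147735  0.0705754 ] [-67.8  25.9] [ 3.14094649e+00 -1.41677743e-03  3.70208578e-01] 3.5 [0.46041512 0.19452839 0.24370652]
```

View pics/w2.png

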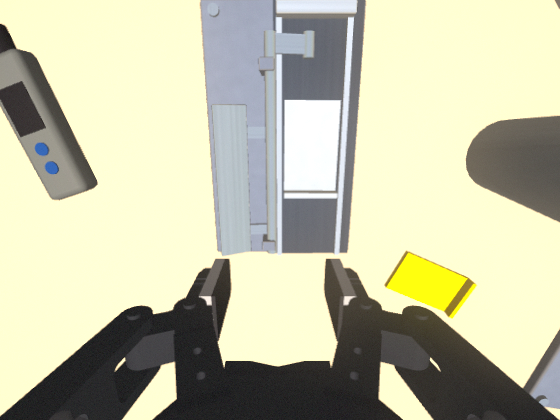

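View pics/s2.png

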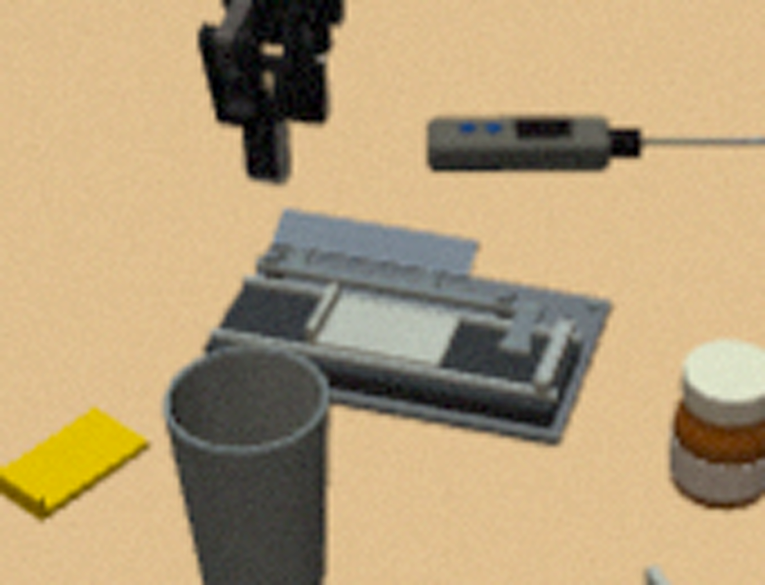

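Run:
```python
from h import *
s=bot.get_state(); r=read_camera("wrist")
T=r["hand_eye"]
for p in [(0,0,0),(.011,.025,-.0),(.011,.0395,-.0),(-.011,.025,0),(.011,.025,-.005),(.011,-.025,-.005),(.011,-.0395,-.005),(.011,.0395,-.005)]: print(p,proj(r,p,T).round(1))
im=r["pixels"]; c=cv2.resize(im[240:340,170:390],None,fx=3.5,fy=3.5,interpolation=cv2.INTER_CUBIC); cv2.imwrite("pics/w2c.png",cv2.convertScaleAbs(c,alpha=2.5,beta=20))
```

```text
(0, 0, 0) [[276.8 243.8]]
(0.011, 0.025, -0.0) [[315.3 228.2]]
(0.011, 0.0395, -0.0) [[337.6 228.2]]
(-0.011, 0.025, 0) [[314.  258.8]]
(0.011, 0.025, -0.005) [[316.3 231. ]]
(0.011, -0.025, -0.005) [[237.3 231. ]]
(0.011, -0.0395, -0.005) [[214.5 231. ]]
(0.011, 0.0395, -0.005) [[339.1 231. ]]
```

View pics/w2c.png

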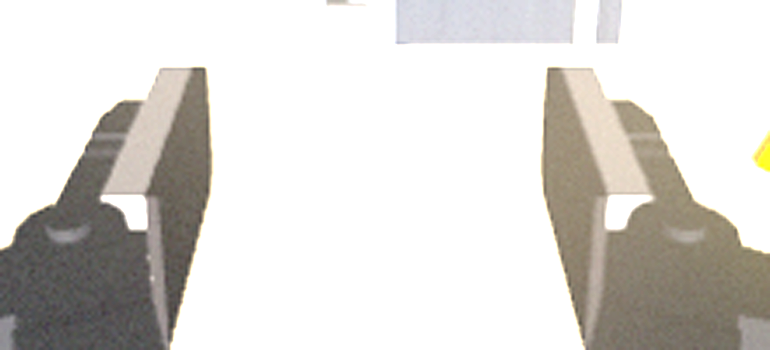

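Run:
```python
from h import *
from scipy.spatial.transform import Rotation as Ro
s=bot.get_state(); r=read_camera("scene"); R=Ro.from_euler('xyz',s["eef_rot"]).as_matrix()
f=4; x0,y0,x1,y1=180,95,320,215
im=cv2.convertScaleAbs(cv2.resize(r["pixels"][y0:y1,x0:x1],None,fx=5,fy=5,interpolation=cv2.INTER_CUBIC),alpha=2)
for (xc,g,z),col in {(0,.025,-.005):(0,0,255),(-.018,.031,-.008):(0,255,0),(0,.025,-.042):(255,0,0)}.items():
  for sg in(1,-1):
    q=[s["ee_pos"]+R@np.array([xc+a,sg*b,z]) for a,b in[(-.011,g),(.011,g),(.011,g+.0066),(-.011,g+.0066)]]
    p=(proj(r,q)-[x0,y0]+.5)*5
    cv2.polylines(im,[p.astype(int)],True,col,1)
cv2.imwrite("pics/s3.png",im)
r=read_camera("top");cv2.imwrite("pics/t3.png",cv2.convertScaleAbs(cv2.resize(r["pixels"][190:310,235:375],None,fx=5,fy=5,interpolation=cv2.INTER_CUBIC),alpha=2))
```

```text
(no output)
```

View pics/s3.png

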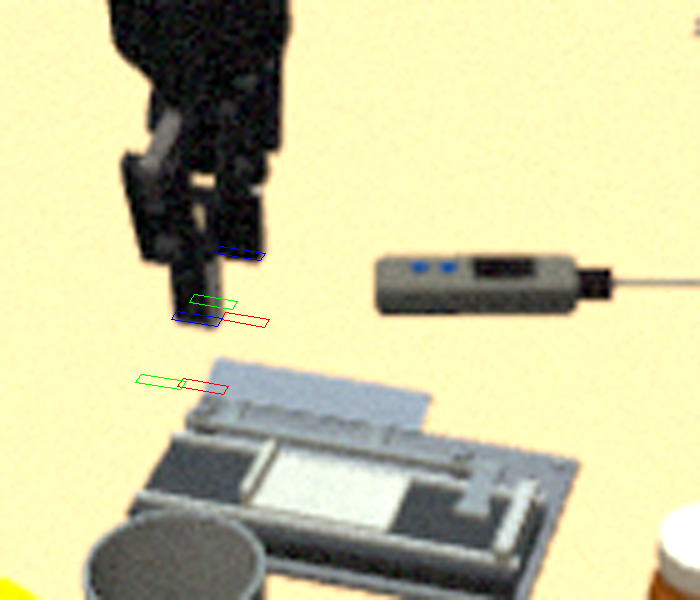

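View pics/t3.png

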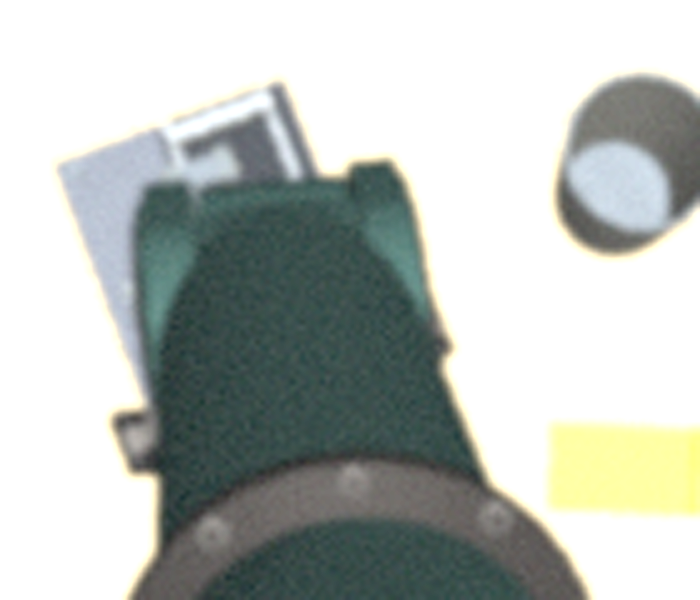

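Both the wrist view (pad tip edge at rows 259–295) and the scene view (the blue quads lie exactly on both tips) put the finger tips about 42 mm behind the reported TCP at this opening. The expected value was about 5–10 mm. I'll go by the images, recentre to bed y = 28.5, lower 5 cm and check again.

Request:
send_rows(
  moves=[
    {"travel":[0,-0.25,1.0],"spin":0},
    {"travel":[0,0,2.0],"spin":0},
    {"travel":[0,0,1.5],"spin":0},
    {"travel":[0,0,0.5],"spin":0},
    {"travel":[0,0,0],"spin":0},
  ],
)

```text
time_s: 4.38
ee_pos: [0.4675, -0.0188, 0.0194]
eef_rot: [-3.141, 0.001, 0.371]
ft_force: [-0.2, 0.0, 0.4]
gripper_width: 0.05
```

```bash
cat > look.py <<'E'
import sys
from h import *
from scipy.spatial.transform import Rotation as Ro
n=sys.argv[1]
s=bot.get_state(); r=read_camera("scene"); R=Ro.from_euler('xyz',s["eef_rot"]).as_matrix()
x0,y0,x1,y1=180,115,320,235
im=cv2.convertScaleAbs(cv2.resize(r["pixels"][y0:y1,x0:x1],None,fx=5,fy=5,interpolation=cv2.INTER_CUBIC),alpha=2)
g=s["gripper_width"]/2
for sg in(1,-1):
    q=[s["ee_pos"]+R@np.array([a,sg*b,-.042]) for a,b in[(-.011,g),(.011,g),(.011,g+.0066),(-.011,g+.0066)]]
    p=(proj(r,q)-[x0,y0]+.5)*5
    cv2.polylines(im,[p.astype(int)],True,(255,0,0),1)
cv2.imwrite(f"pics/s{n}.png",im)
r=read_camera("wrist");cv2.imwrite(f"pics/w{n}.png",cv2.convertScaleAbs(r["pixels"],alpha=1.5))
print(s["time_s"],s["ee_pos"],bed(s["ee_pos"]),s["eef_rot"],s["ft_force"])
E
python3 look.py 4
```

```text
4.375 [ 0.46751714 -0.01877787  0.01936258] [-68.6  29.1] [-3.14129027e+00  9.80403813e-04  3.70949898e-01] [-0.18071676  0.02744884  0.38457772]
```

View pics/s4.png

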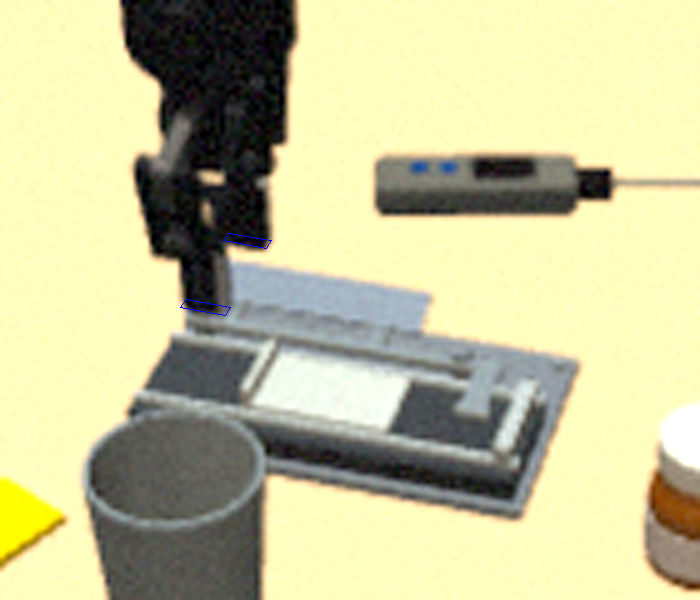

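View pics/w4.png

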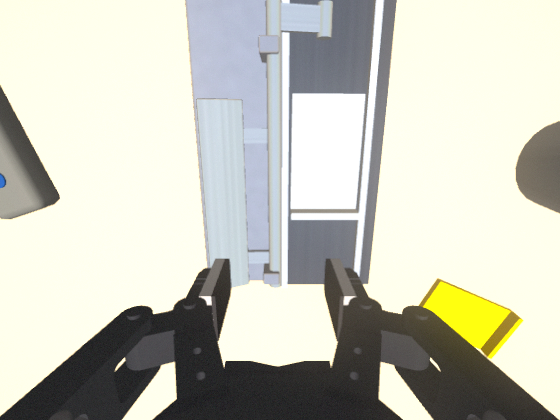

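The tips match the 42 mm model again, at about z = 0.061. Now I'll lower towards the plate, then go slowly.

Request:
send_rows(
  moves=[
    {"travel":[0,0.1,1.0],"spin":0},
    {"travel":[0,0,0.7],"spin":0},
    {"travel":[0,0,0.3],"spin":0},
    {"travel":[0,0,0.2],"spin":0},
    {"travel":[0,0,0],"spin":0},
  ],
)

```text
time_s: 5.1
ee_pos: [0.4682, -0.0197, -0.0023]
eef_rot: [-3.142, 0.0, 0.371]
ft_force: [0.2, -0.9, -0.2]
gripper_width: 0.0501
```

Request:
send_rows(
  moves=[
    {"travel":[0,0,0.2],"spin":0},
    {"travel":[0,0,0.2],"spin":0},
    {"travel":[0,0,0],"spin":0},
    {"travel":[0,0,0],"spin":0},
  ],
)

```text
time_s: 5.6
ee_pos: [0.4683, -0.0196, -0.0061]
eef_rot: [-3.142, -0.0, 0.371]
ft_force: [-0.7, 0.2, 2.6]
gripper_width: 0.0501
```

```bash
python3 look.py 5
```

```text
5.6 [ 0.46827127 -0.01960732 -0.00613538] [-68.2  28.1] [-3.14153333e+00 -1.81469432e-04  3.70996832e-01] [-0.7180072   0.2222034   2.59501206]
```

View pics/s5.png

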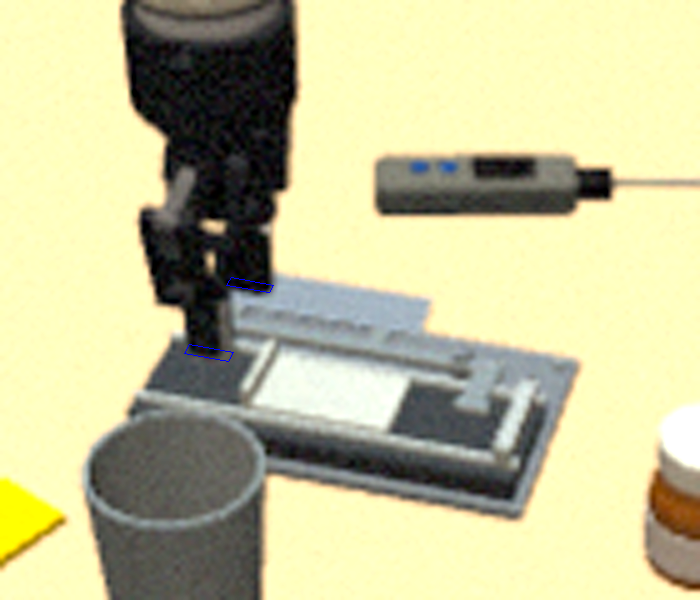

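View pics/w5.png

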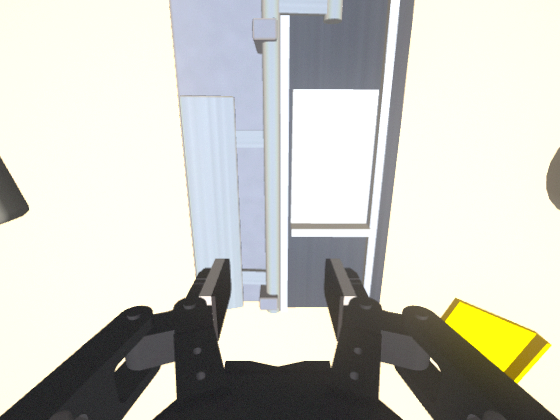

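The force reads 2.6 N, the plate's starting force, with the tip at 0.036. That confirms contact at the predicted height. Pressing about 10.5 mm further.

Request:
send_rows(
  moves=[
    {"travel":[0,0,0.3],"spin":0},
    {"travel":[0,0,0.3],"spin":0},
    {"travel":[0,0,0.25],"spin":0},
    {"travel":[0,0,0.2],"spin":0},
    {"travel":[0,0,0],"spin":0},
    {"travel":[0,0,0],"spin":0},
  ],
)

```text
time_s: 6.45
ee_pos: [0.4686, -0.0204, -0.0166]
eef_rot: [3.141, -0.0, 0.37]
ft_force: [-0.5, 0.1, 6.7]
gripper_width: 0.0501
```

```bash
python3 look.py 6
```

```text
6.45 [ 0.46861006 -0.02035998 -0.01659523] [-68.1  27.3] [ 3.14080021e+00 -4.23721550e-04  3.70185608e-01] [-0.52898384  0.10631881  6.65938122]
```

View pics/s6.png

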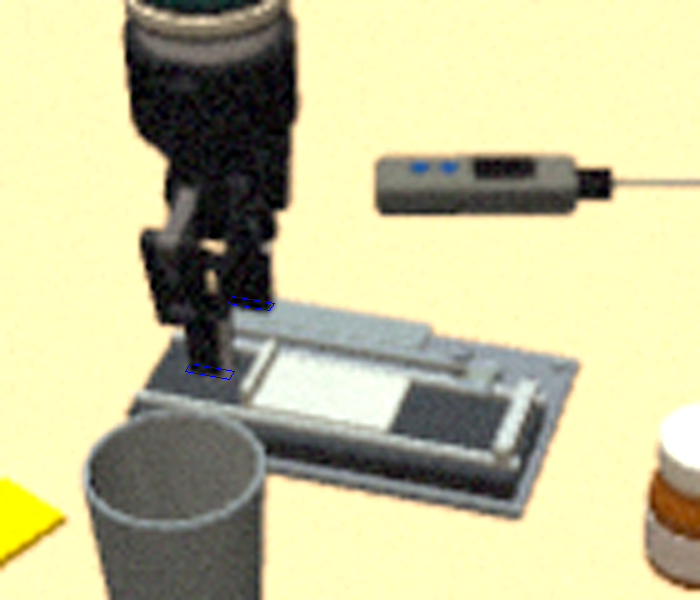

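View pics/w6.png

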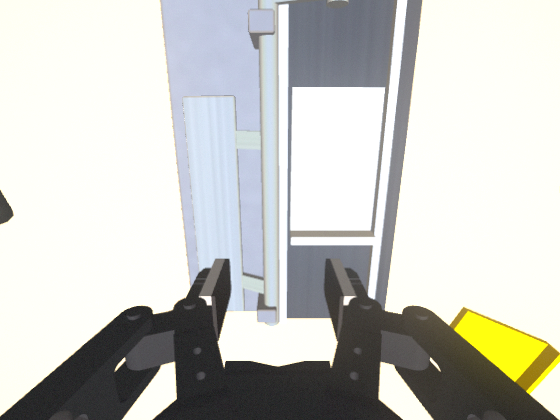

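The clip is open: 6.7 N, the plate is level, and the jaw is visibly raised in the scene at (478,370). The lane finger is in the lane, about 10 mm behind the lip. Now the push along +x.

Request:
send_rows(
  moves=[
    {"travel":[0.4,0,0],"spin":0},
    {"travel":[0.4,0,0],"spin":0},
    {"travel":[0.3,0,0],"spin":0},
    {"travel":[0.3,0,0],"spin":0},
    {"travel":[0.4,0,0],"spin":0},
    {"travel":[0.4,0,0],"spin":0},
    {"travel":[0.4,0,0],"spin":0},
    {"travel":[0.4,0,0],"spin":0},
    {"travel":[0,0,0],"spin":0},
  ],
)

```text
time_s: 7.68
ee_pos: [0.4914, -0.0102, -0.0173]
eef_rot: [-3.14, 0.009, 0.371]
ft_force: [-5.1, -0.5, 7.2]
gripper_width: 0.0498
```

```bash
python3 look.py 7
```

```text
7.675 [ 0.49138665 -0.01022371 -0.01725182] [-43.2  28.4] [-3.14016219  0.00887006  0.37060502] [-5.07023961 -0.53954532  7.15007098]
```

View pics/s7.png

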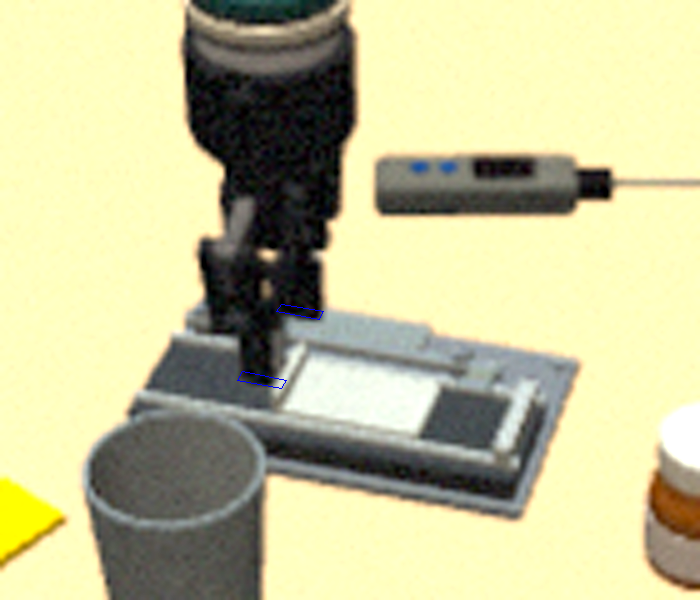

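The coupon is sliding: its rear lip is now against the finger at (290,375), and the jaw is still open. The drag is about 5 N. Continuing.

Request:
send_rows(
  moves=[
    {"travel":[0.3,0,0],"spin":0},
    {"travel":[0.4,0,0],"spin":0},
    {"travel":[0.4,0,0],"spin":0},
    {"travel":[0.4,0,0],"spin":0},
    {"travel":[0.4,0,0],"spin":0},
    {"travel":[0.4,0,0],"spin":0},
    {"travel":[0.2,0,0],"spin":0},
    {"travel":[0,0,0],"spin":0},
  ],
)

```text
time_s: 8.78
ee_pos: [0.5146, -0.0013, -0.0173]
eef_rot: [-3.14, 0.009, 0.371]
ft_force: [-5.2, -0.1, 6.5]
gripper_width: 0.0505
```

```bash
python3 look.py 8
```

```text
8.775 [ 0.51458771 -0.00126249 -0.01731271] [-18.4  28.4] [-3.14022815  0.00910629  0.37065543] [-5.24698632 -0.10290348  6.50896012]
```

View pics/s8.png

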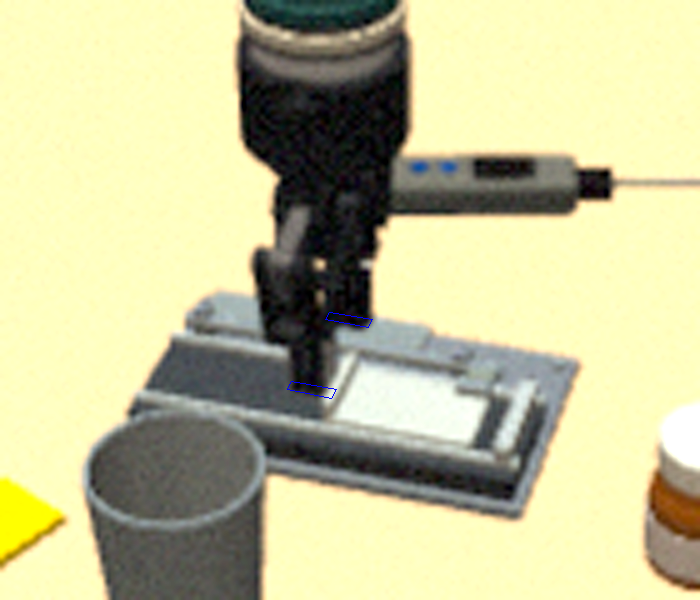

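View pics/w8.png

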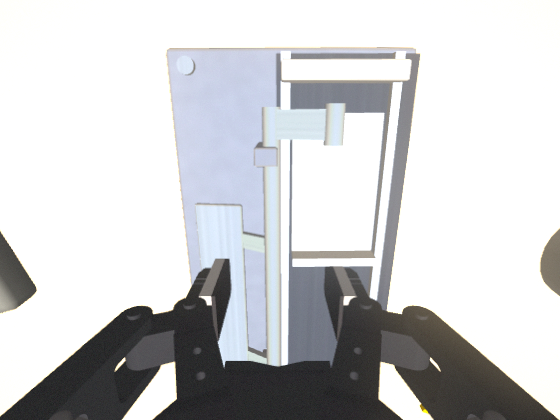

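The coupon's front is passing under the raised jaw, with about 12 mm to go. Creeping on until the force rises.

Request:
send_rows(
  moves=[
    {"travel":[0.3,0,0],"spin":0},
    {"travel":[0.3,0,0],"spin":0},
    {"travel":[0.3,0,0],"spin":0},
    {"travel":[0.2,0,0],"spin":0},
    {"travel":[0,0,0],"spin":0},
  ],
)

```text
time_s: 9.5
ee_pos: [0.5247, 0.0026, -0.0174]
eef_rot: [-3.14, 0.009, 0.371]
ft_force: [-5.2, -1.4, 6.6]
gripper_width: 0.0495
```

Request:
send_rows(
  moves=[
    {"travel":[0.2,0,0],"spin":0},
    {"travel":[0.2,0,0],"spin":0},
    {"travel":[0,0,0],"spin":0},
  ],
)

```text
time_s: 9.88
ee_pos: [0.526, 0.0031, -0.0175]
eef_rot: [-3.14, 0.014, 0.369]
ft_force: [-8.1, -2.4, 8.8]
gripper_width: 0.0501
```

```bash
python3 look.py 9
```

```text
9.875 [ 0.52602877  0.00313223 -0.01747361] [-6.1 28.3] [-3.13974125  0.01384278  0.36943679] [-8.05908732 -2.41295021  8.80183198]
```

View pics/w9.png

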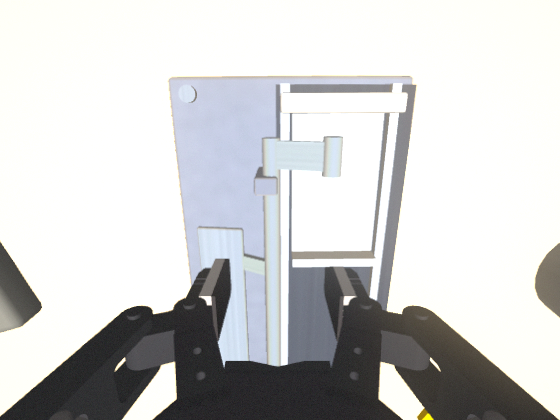

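View pics/s9.png

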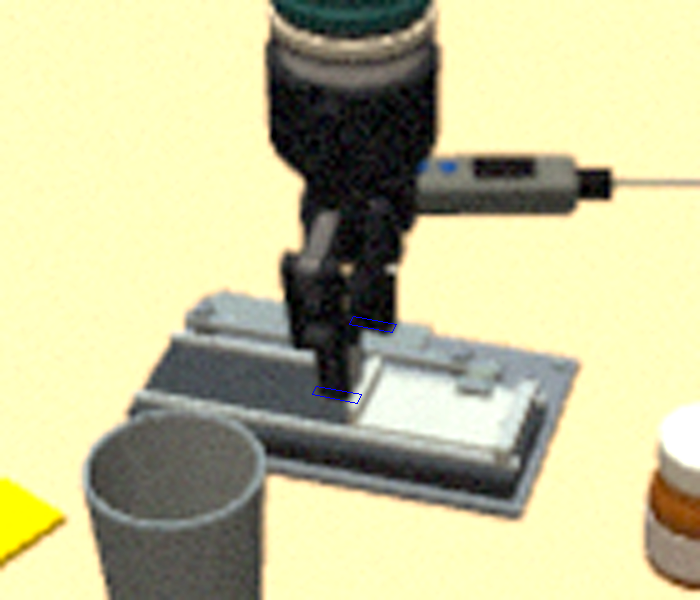

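The TCP stopped at bed x = -6.1, the predicted home position. The force rose to 8.4 N, and in both views the coupon's front is at the end stop with the jaw open. I'll back off from the lip with the plate still pressed, then lift.

Request:
send_rows(
  moves=[
    {"travel":[0,0,0],"spin":0},
    {"travel":[-0.5,0,0],"spin":0},
    {"travel":[-0.6,0,0],"spin":0},
    {"travel":[-0.6,0,0],"spin":0},
    {"travel":[-0.6,0,0],"spin":0},
    {"travel":[0,0,0],"spin":0},
  ],
)

```text
time_s: 10.72
ee_pos: [0.5162, -0.002, -0.0159]
eef_rot: [3.14, -0.008, 0.37]
ft_force: [2.8, 1.2, 6.3]
gripper_width: 0.05
```

```bash
python3 look.py 10
```

```text
10.725 [ 0.51621647 -0.00196882 -0.0158941 ] [-17.1  27.1] [ 3.13995854 -0.0078049   0.37030116] [2.80869589 1.20479932 6.29467413]
```

View pics/w10.png

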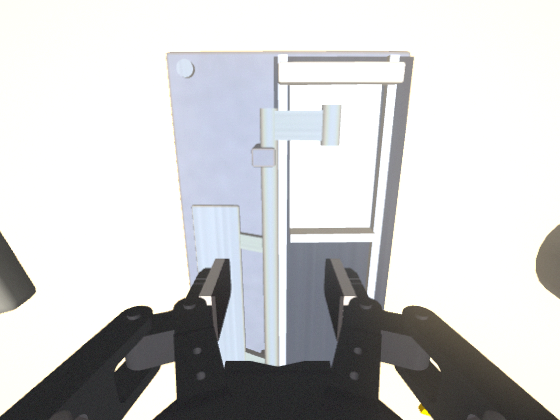

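The finger is clear of the lip and the coupon is still at the stop. Lifting away.

Request:
send_rows(
  moves=[
    {"travel":[0,0,-0.3],"spin":0},
    {"travel":[0,0,-0.4],"spin":0},
    {"travel":[0,0,-0.5],"spin":0},
    {"travel":[0,0,-0.8],"spin":0},
    {"travel":[0,0,-1.5],"spin":0},
    {"travel":[0,0,-2.5],"spin":0},
    {"travel":[0,0,-3.5],"spin":0},
    {"travel":[0,0,-3.5],"spin":0},
    {"travel":[0,0,-2.5],"spin":0},
    {"travel":[0,0,-1.0],"spin":0},
    {"travel":[0,0,0],"spin":0},
    {"travel":[0,0,0],"spin":0},
  ],
)

```text
time_s: 12.32
ee_pos: [0.511, -0.0028, 0.1474]
eef_rot: [-3.141, 0.002, 0.371]
ft_force: [0.1, -0.0, 0.0]
gripper_width: 0.0497
```

Run:
```python
from h import *
s=bot.get_state(); r=read_camera("wrist"); T=wristT(s,r)
print(s["time_s"],s["ee_pos"],s["ft_force"])
f=4.5;pr=proj(r,[np.r_[B0+RB@[.03,.02],.02]],T)[0];x0,y0=int(pr[0]-70),int(pr[1]-65);x0=max(x0,0);y0=max(y0,0)
c=cv2.resize(r["pixels"][y0:y0+130,x0:x0+140],None,fx=f,fy=f,interpolation=cv2.INTER_CUBIC)
for nm,P in dict(stop=(75,0,32),home_rear=(5,0,34),front25=(75,0,25)).items(): 
  p=proj(r,[np.r_[B0+RB@[P[0]/1e3,P[1]/1e3],P[2]/1e3]],T)[0];print(nm,p.round(1),((p-[x0,y0]+.5)*f).round())
cv2.imwrite("pics/w11.png",cv2.convertScaleAbs(c,alpha=1.1)); print(x0,y0)
r=read_camera("scene");cv2.imwrite("pics/s11.png",cv2.resize(r["pixels"][130:250,180:340],None,fx=4.8,fy=4.8,interpolation=cv2.INTER_CUBIC))
```

```text
12.325 [ 0.51097701 -0.00281829  0.14737667] [ 0.08589866 -0.04852175  0.02077951]
stop [307.1  97.3] [417.  80.]
home_rear [305.3 172.2] [409. 417.]
front25 [306.4  97.8] [414.  82.]
215 80
```

View pics/w11.png

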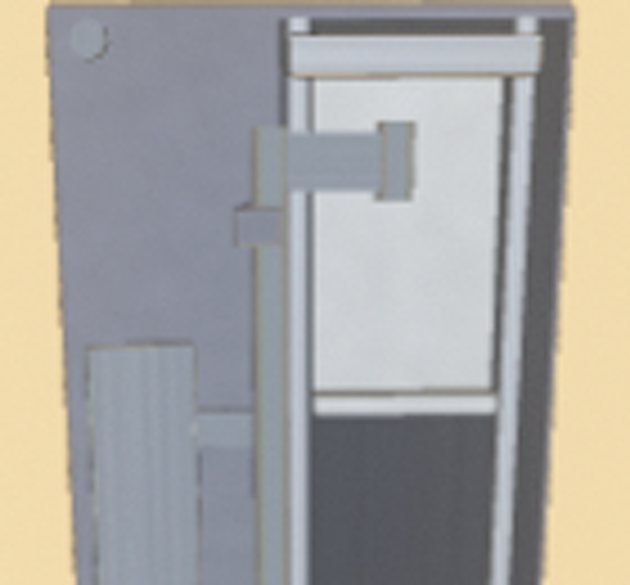

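View pics/s11.png

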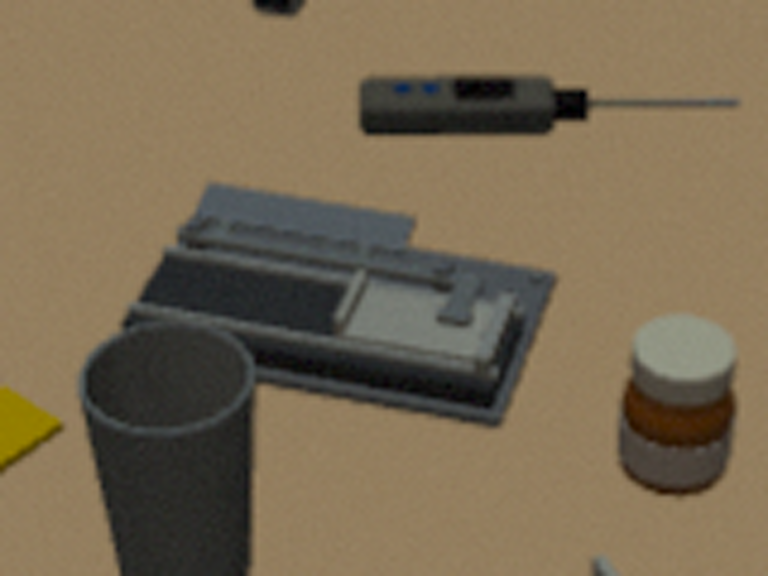

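The coupon's front meets the stop. Its lip edge (row 413) and the stop edge (row 76) both sit 4 crop pixels off the prediction for home, so their spacing is right to under 1 mm. The jaw is down on the coupon and the hand is clear, with force at zero. Handing in.

```bash
python3 -c "
from plant import bot
print(bot.close_job())"
```

```text
the job is handed in; nothing more can be done
None
```

I loaded the white coupon and handed the job in at about 12.4 s; the hand-in gave no verdict. One finger held the press plate down at about 6.5 N while the other pushed the coupon by its lip until it stopped against the end stop. I then backed off the lip with the clip still held open and lifted the hand away.

**Last checks:**
- **Coupon:** The coupon's front meets the end stop. The distance from the stop to its rear lip matches the fully home position to under 1 mm in the wrist view.
- **Clip:** The jaw is down on the coupon in both views. I could not read the clip angle directly; I judged it from the pictures and the pressing force.
- **Hand:** It is clear of everything, with the force reading about zero.
- **Beaker, thermometer and jar:** They look unmoved in the scene view. I did not re-measure their positions.

**Disagreement found:** With the fingers 50 mm apart, the tips stood about 42 mm behind the reported TCP. From the description I expected only 5–10 mm. The wrist and scene views agreed on 42 mm, and so did the height at which the plate was first touched, so I worked to that figure.

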